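Clamp a pipe offcut in the V-block jig

TASK

Take the loose pipe from its wooden rest and lay it gently in the two V-blocks of the clamping jig, then slide it along the Vs until it is pressed home against the stop, its sprung tip fully squeezed in, without ramming it. Then swing the strap over the pipe and press its handle down until the rubber pad grips the pipe firmly but is not forced, and let go. Leave the things lying around where they are.

Things in the scene. Friction and masses are not known exactly. Their poses are not given: they have to be found in the camera images.
- pipe_center (a point): Centre of the loose plain grey metal pipe, 28 mm in diameter, 280 mm long, 0.24 to 0.36 kg. x runs along the pipe. It starts level on the rest, its axis 28 mm above the table.
- rest: Fixed rest under the pipe (origin on the table below its middle, x along the pipe): two wooden battens 70 mm either side of the middle, each 20 mm along x, 90 mm across, 14 mm high, with 8 mm lips beside the pipe. Between them the pipe is free to grasp from above.
- jig: Fixed steel jig. Origin on the table below the middle between its two V-blocks; x runs along the Vs to the stop, z up. Base plate x = -130 to 250 mm, 120 mm wide, top at z = 10. The 90-degree V-blocks are 30 mm long, 80 mm wide, at x = -80 and 80, tops at z = 47.5; the gap between them is open down to the base plate.
- vees: The two V-blocks as one fixed part; origin half-way between them at jig x = 0, y = 0, z = 42 mm, axes as the jig's: a pipe seated in both Vs has its axis through this point, along x. Laid with its centre at about x = -25 mm, the pipe clears the stop. It slides in the Vs under 1 to 3 N, more if also pushed down. Not gentle: a fall of over 8 mm, or over 60 N on the Vs.
- stop_post: Fixed stop: an upright post at jig x = 216 to 232 mm, 50 mm wide, top at z = 62, with a screw at the pipe's axis height pointing to -x, ending in a sprung rubber tip 20 mm in diameter. Origin on the screw's axis at jig x = 140, z = 42 mm, axes as the jig's. The screw's setting differs each time and is not measured: find it by feel.
- stop_axis (a point): On the screw's axis at jig x = 127 mm: the near end of the range, x = 127 to 182 mm, in which the free tip's face lies. The tip yields 4 mm under 0 to 2.4 N, then is solid. The pipe is home when the push has clearly risen to 9 to 13 N, sliding friction included: more than 3 N must reach the stop; over 20 N there is ramming. Let go, it may creep back a little, still touching.
- strap (a joint): Angle (rad) of the flat steel strap, 24 mm wide, 8 mm thick: 0 = level across the pipe over the V-block at jig x = -80 mm, growing as it swings up and away to the jig's +y side. Starts leaning back at 1.85 to 2.2; limits -0.12 and 2.3. The stiff hinge stays where it is left; about 5 N at the handle moves it.
- strap_hinge (a point): On the strap's hinge axis (parallel to jig x), at jig x = -80, y = 50, z = 62 mm.
- strap_handle (a point): Middle of the strap's handle, a round black bar 14 mm in diameter parallel to jig x, 130 mm from the hinge axis, standing out 88 mm from the strap's tip to -x; this point is 70 mm to -x of the strap's middle line. Strap level: jig x = -150, y = -80, z = 62 mm. It can be pinched across the bar from above, turning in the grip, or pushed.
- pad: Sprung rubber pad under the strap, 22 x 26 mm, 50 mm from the hinge axis (origin on the strap's middle plane). Touches a seated pipe at 0.06 rad, is squeezed 3 mm at 0; 3 N/mm over 5 mm, then solid. Pressing the handle straight down with 8 to 11 N in all leaves it gripping with about 6 to 15 N, which is right; under 4 N is loose, over 30 N forced. It holds when let go.
- tin_center (a point): Centre of a closed tin, 70 mm in diameter, 90 mm high: leave alone.
- tee_center (a point): Centre of a dark cast pipe tee, 66 x 61 mm, 42 mm high: leave alone.
- carton_center (a point): Centre of a cardboard carton, 130 x 90 x 75 mm high: leave alone.
- screwdriver_grip (a point): Handle of a screwdriver lying on the table: leave alone.

How it is judged (in metres and radians):
On the way, in this order (a step that is already met when the one before it is completed fails the run):
1. the pipe lies centred in both Vs and is pressed home against the stop (over 3 N) (y of pipe_center in the frame of jig between -0.002 and 0.002 m and z of pipe_center in the frame of jig between 0.04 and 0.044 m and angle between the x axis of pipe_center and the x axis of jig, either way round below 0.025 rad and contact force between pipe and stop_post above 3 N), for 0.02 s.
2. the strap's pad presses on the seated pipe with more than 4 N (y of pipe_center in the frame of jig between -0.002 and 0.002 m and z of pipe_center in the frame of jig between 0.04 and 0.044 m and angle between the x axis of pipe_center and the x axis of jig, either way round below 0.025 rad and contact force between pipe and pad above 4 N), for 0.2 s.
At the end, for the whole second after the job is handed in: The pipe lies in both Vs (axis within 2 mm sideways and in height, within 0.025 rad), still touching the stop's tip, the strap is across it (angle below 0.06 rad) with its pad pressing on the pipe with more than 4 N, and all is at rest (all of step 2 and contact force between pipe and stop_post above 0.1 N and value of joint strap below 0.06 rad and linear speed of pipe below 0.01 m/s).
It fails at once if the pipe is rammed against the stop (over 20 N) (contact force between pipe and stop_post above 20 N).
It fails at once if the pipe is dropped into the Vs (faster than 0.4 m/s when less than 20 mm above its seat, as after a fall of 8 mm) (z of pipe_center in the frame of vees below 0.02 m and y of pipe_center in the frame of vees between -0.03 and 0.03 m and x of pipe_center in the frame of vees between -0.08 and 0.08 m and linear speed of pipe above 0.4 m/s).
It fails at once if the pipe is struck on or forced into the Vs (over 60 N) (contact force between pipe and vees above 60 N).
It fails at once if the pad is forced on the pipe (over 30 N) (contact force between pipe and pad above 30 N).
It fails at once if something lying around is moved by more than 20 mm (distance of any of tin_center, tee_center, carton_center, screwdriver_grip from where it was at the start of the episode above 0.02 m).
It also fails if it takes over 72 s, if anything falls off the work surface, if the arm or the gripper's body presses on something with over 40 N, if the wrist force passes 120 N, or if a joint passes its speed limit or range.

ROBOT

A 6-joint arm with a two-finger parallel gripper is mounted at the origin on the work surface. World frame = base frame: x ahead of the robot, y to its left, z up, the work surface at z = 0. Lengths are in m, angles in degrees, forces in N, time in s.
With the tool pointing down it reaches from about 0.3 to 0.75 m from the base axis. Payload 8.5 kg.
Tool frame: the origin (TCP) lies at the very end of the fingers, on their centre line; the grasp point (between the pads) lies 19 mm behind it (env.grasp_offset is the distance from the TCP to the grasp point, in m); y points along the fingers, z is the direction in which the jaws open and shut, and the axes are right-handed (so a half turn about y gives the same grasp; the last joint's range is limited). The gripper opens to 85 mm and grips with 20 to 120 N. Pads are 22 mm wide; open, the fingers measure 114 mm over their backs; the gripper's body (76 mm by 85 mm) begins 54 mm behind the grasp point. The pads swing forward as they close: fully open they stand 13 mm farther back than shut.
Start: joints at [-82.81, 21.807, 74.336, -0, 83.858, -12.336], TCP at [0.184, -0.518, 0.231] pointing down, gripper open.
Joint ranges: [-178.18, 178.18], [-50.72, 133.34], [12.68, 142.11], [-81.47, 261.47], [9.98, 163.14], [-165.26, 165.26]. Speed limits (degrees/s): [136.94, 136.94, 180, 180, 180, 180].

INTERFACE

Orientations are given as a 3x3 rotation matrix whose columns are the frame's x, y, z axes.
In Python, from rig import env gives the robot as it stands. The module is installed in compiled form; this text tells all that it offers.
- The arm moves only by the shell command python3 -m pendant 'ROWS' [FORCE]. ROWS is JSON, a list of rows, each a list of 3 entries, a list of its own where there are three numbers: the shift along the world's x, y, z as a fraction of full scale, then the turn about the world's z as a fraction of full scale, then the opening, from 0 (shut) to 1 (fully open). A call has 1 to 12 rows; each row shifts and turns the commanded pose from where the row before left it; what a row does not reach is not made up. Full scale, the value 1, is 30 mm for a shift and 5 degrees for a turn. A row lasts 1/12 s, in which the tool goes at most 41.7 mm and 7.16 degrees, less where a joint would pass 70% of its speed; a pose out of reach is approached as far as the arm can. A call with a number of a shift or a turn outside -1 to 1 is refused whole. A call with a gripper value outside its range is refused whole. The fingers move at their own pace and stop on an object; FORCE is the grip in N (left out, the last holds). Time passes only in rows, so rows that do not move let the fingers close. It gives the time, the measured TCP pose, the force and the opening at its end, in the units of the state.
- env.observe(): the state, without advancing time (a new reading comes with each control period).
- env.get_image(name): name is "scene" or "top"; returns (picture, depth): 384x512x3 uint8, red, green, blue; 384x512 float32, m along the optical axis (not along the pixel's ray), 0 where there is no reading.
- env.camera_model(name): a dict with "camera_matrix" (3x3 intrinsics, pixels), "R" (3x3) and "t" (3): a world point X has camera coordinates R X + t. Camera axes: x right, y down, z forward; pixel columns grow to the right and rows downward; lengths in m; the calibration is good to about 2 mm. A picture is of the moment at which its call begins. camera_model takes no time and is no camera call.
- env.close_job(): hands the job in, once; it reports no verdict.
The state is a dict: "time_s": time; "q": joint angles; "qvel": joint speeds; "joint_efforts": joint torques, N m; "position": TCP position; "tool_rot": TCP orientation; "ft_force": force on the tool from outside, world axes, zero at the start; "wrist_torque": the same for the moment, N m; "grip_width": finger opening in m.
Only numpy, scipy, OpenCV 4.12 (cv2) and the standard library are available. Lean on these libraries where they do the work, as an engineer would, in place of code of your own. Each camera call takes 0.05 s, during which the arm holds its last target.

## Working session

There is one attempt and no reset: what is moved stays moved. The work goes in short steps, Python scripts to look and compute and a shell command to move; the robot and the scene stay as the last step left them, time stands still between calls to the robot, and variables do not carry over. Pictures are saved under pics/ and viewed, and the job is handed in when it is done.

```bash
mkdir -p pics; python3 - <<'E'
from rig import env
import cv2,numpy as np
s=env.observe();print(s)
for n in("scene","top"):
    im,d=env.get_image(n);cv2.imwrite(f"pics/{n}0.png",im[:,:,::-1]);np.save(f"pics/{n}0.npy",d)
    m=env.camera_model(n);print(n,m, d.min(),d.max())
E
```

```text
{'time_s': 0.0, 'q': array([-8.28117203e+01,  2.18416870e+01,  7.43874440e+01,  1.65194748e-03,
        8.38583191e+01, -1.23352893e+01]), 'qvel': array([-0.06605881, -0.07068294, -0.03355659,  0.04745088, -0.07400683,
        0.00139042]), 'joint_efforts': array([ 2.56958221e-03, -4.48461628e+01, -2.31273383e+01,  1.28401848e-05,
        4.79355891e-03,  8.12373369e-08]), 'position': array([ 0.18377681, -0.51806002,  0.23068942]), 'tool_rot': array([[-9.42505165e-01, -1.62543927e-04,  3.34191543e-01],
       [-3.34191395e-01,  1.51788051e-03, -9.42504009e-01],
       [-3.54064526e-04, -9.99998835e-01, -1.48493100e-03]]), 'ft_force': array([-0.94166163,  0.14399247, -0.134987  ]), 'wrist_torque': array([ 0.02356101,  0.01719533, -0.00713276]), 'grip_width': 0.08571930046839368}
scene {'camera_matrix': array([[457.23374635,   0.        , 258.12476908],
       [  0.        , 457.23374635, 199.89611632],
       [  0.        ,   0.        ,   1.        ]]), 'R': array([[-0.25649927,  0.96654267,  0.00184066],
       [ 0.82492738,  0.21990929, -0.52070598],
       [-0.50368932, -0.13204229, -0.85373409]]), 't': array([ 0.12932553, -0.44291337,  1.73186183])} 0.0 3.2210283
top {'camera_matrix': array([[452.47019169,   0.        , 254.09818213],
       [  0.        , 452.47019169, 189.39180799],
       [  0.        ,   0.        ,   1.        ]]), 'R': array([[ 0.01272793, -0.99991394,  0.00318051],
       [-0.99392434, -0.01299933, -0.10929511],
       [ 0.10932704, -0.00177008, -0.99400426]]), 't': array([0.01370275, 0.60362423, 1.2840209 ])} 0.0 2.229658
```

View pics/top0.png

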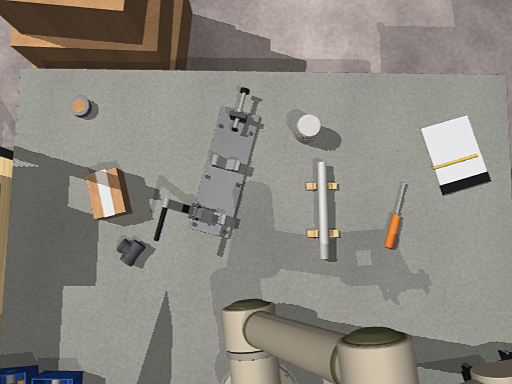

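View pics/scene0.png

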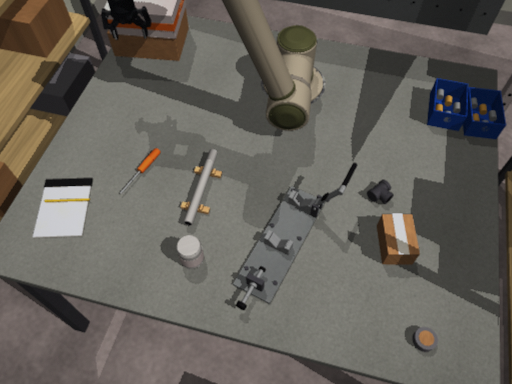

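```bash
cat > h.py <<'E'
import cv2,numpy as np
from rig import env
def ray(n,u,v,z):
    m=env.camera_model(n);K,R,t=m["camera_matrix"],m["R"],m["t"]
    c=-R.T@t; d=R.T@np.linalg.solve(K,[u,v,1.]); return c+d*(z-c[2])/d[2]
def proj(n,X):
    m=env.camera_model(n);p=m["camera_matrix"]@(m["R"]@np.asarray(X,float)+m["t"]);return p[:2]/p[2]
def cloud(n,d):
    m=env.camera_model(n);K,R,t=m["camera_matrix"],m["R"],m["t"]
    v,u=np.mgrid[:d.shape[0],:d.shape[1]]
    p=np.stack([(u-K[0,2])/K[0,0]*d,(v-K[1,2])/K[1,1]*d,d],-1)
    return (p-t)@R
def crop(n,im,x0,y0,w,h,f,out):
    c=im[y0:y0+h,x0:x0+w];cv2.imwrite(out,cv2.resize(c,None,fx=f,fy=f,interpolation=cv2.INTER_CUBIC))
E
python3 - <<'E'
from h import *
im=cv2.imread("pics/top0.png");crop("top",im,140,80,130,170,3.5,"pics/t1.png")
im2=cv2.imread("pics/scene0.png");crop("s",im2,230,150,140,165,3.5,"pics/s1.png")
d=np.load("pics/top0.npy");P=cloud("top",d)
# pipe mask
m=(P[...,2]>0.03)&(P[...,2]<0.05)
v,u=np.mgrid[:384,:512]
m&=(u>310)&(u<335)&(v>155)&(v<265)
q=P[m];print(len(q),q.min(0),q.max(0))
(vx,vy,cx,cy)=cv2.fitLine(q[:,:2].astype(np.float32),cv2.DIST_L2,0,.01,.01).ravel();print(vx,vy,cx,cy)
s=(q[:,:2]-[cx,cy])@[vx,vy];w=(q[:,:2]-[cx,cy])@[-vy,vx];print(s.min(),s.max(),w.min(),w.max(), np.array([cx,cy])+np.array([vx,vy])*(s.min()+s.max())/2)
# table/jig heights
for uu,vv in [(280,200),(222,180),(210,190),(225,165),(210,215),(160,220)]: print(uu,vv,P[vv,uu])
E
```

```text
885 [ 0.4081753  -0.19627089  0.03001271] [ 0.68666686 -0.16199226  0.04830601]
0.99957 0.029322602 0.5447443 -0.17858881
-0.1364907438125398 0.1415850669736167 -0.014744334784204952 0.0133184132048595 [ 0.54729038 -0.17851412]
280 200 [ 0.5765597  -0.05628112 -0.00331415]
222 180 [0.63276171 0.11709022 0.00976364]
210 190 [0.6022525  0.15183528 0.0115134 ]
225 165 [0.67626545 0.10842378 0.01996883]
210 215 [0.52766748 0.14886216 0.02463405]
160 220 [0.4594042  0.0238211  1.34225184]
```

```bash
python3 - <<'E'
from h import *
for n in("top","scene"):
    im=cv2.imread(f"pics/{n}0.png");hsv=cv2.cvtColor(im,cv2.COLOR_BGR2HSV);print(im[160:200:8,322] if n=="top" else im[190,195:215:3])
E
```

```text
[[144 154 153]
 [214 221 224]
 [217 222 225]
 [222 225 227]
 [222 226 228]]
[[ 92  96  98]
 [169 175 179]
 [167 172 176]
 [ 97 100 102]
 [ 99 105 106]
 [119 127 127]
 [118 126 126]]
```

View pics/t1.png

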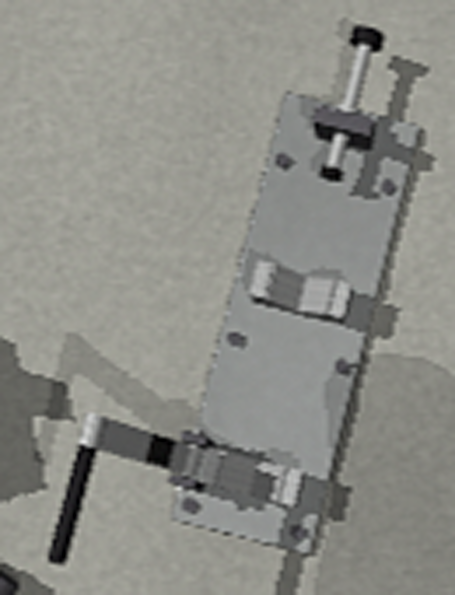

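View pics/s1.png

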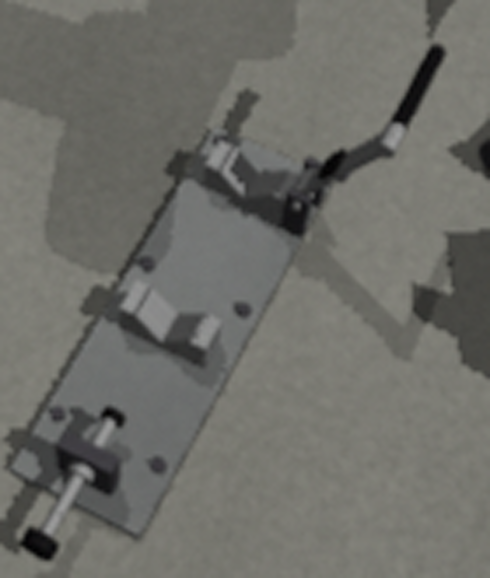

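```bash
python3 - <<'E'
from h import *
def show(name,o):print(name,np.round(o,4))
top=[(222.3,106.3),(260.6,117.1),(230,238),(189.1,228.6)]
# scene crop corners: stop end left (8,468), right(138,538); start: (210,128),(300,238 approx hidden)
sc=[(230+138/3.5,150+538/3.5),(230+8/3.5,150+468/3.5),(230+210/3.5,150+128/3.5)]
for n,c in(("top",top),("scene",sc)):
    Q=np.array([ray(n,u,v,.010)[:2] for u,v in c]);show(n,Q)
    if n=="top":
        L=np.array([[.25,.06],[.25,-.06],[-.13,-.06],[-.13,.06]])
    else: L=np.array([[.25,.06],[.25,-.06],[-.13,-.06]])
    # rigid fit
    a=L-L.mean(0);b=Q-Q.mean(0);th=np.arctan2((a[:,0]*b[:,1]-a[:,1]*b[:,0]).sum(),(a*b).sum())
    R=np.array([[np.cos(th),-np.sin(th)],[np.sin(th),np.cos(th)]]);o=Q.mean(0)-R@L.mean(0)
    print(n,np.degrees(th),o,"res mm",np.round((Q-(L@R.T+o))*1000,1).tolist())
# colour masks
for n,box in(("top",(180,95,270,245)),("scene",(225,180,325,310))):
    im=cv2.imread(f"pics/{n}0.png").astype(int);x0,y0,x1,y1=box
    df=im[...,0]-im[...,2]
    m=np.zeros(df.shape,np.uint8);m[y0:y1,x0:x1]=((df[y0:y1,x0:x1]>=-1))*255
    m=cv2.morphologyEx(m,cv2.MORPH_OPEN,np.ones((3,3)));cs,_=cv2.findContours(m,cv2.RETR_EXTERNAL,cv2.CHAIN_APPROX_NONE)
    c=max(cs,key=cv2.contourArea);r=cv2.minAreaRect(c);print(n,cv2.contourArea(c),r,cv2.boxPoints(r).round(1).tolist())
    o=cv2.imread(f"pics/{n}0.png");cv2.drawContours(o,[c],-1,(0,0,255),1)
    crop(n,o,x0-10,y0-10,x1-x0+60,y1-y0+20,3,f"pics/m_{n}.png")
E
```

```text
top [[0.8573 0.1208]
 [0.8255 0.0046]
 [0.4619 0.0902]
 [0.4878 0.2106]]
top -13.475388100808644 [0.59975963 0.12052019] res mm [[0.5, 0.2], [-3.4, 0.7], [2.5, -2.3], [0.4, 1.4]]
scene [[0.8599 0.1269]
 [0.8302 0.0103]
 [0.4654 0.0962]]
scene -13.203809372099602 [0.60301111 0.12543762] res mm [[-0.2, 0.2], [-2.5, 0.3], [2.7, -0.5]]
top 4981.5 ((221.74354553222656, 162.7746124267578), (49.982479095458984, 142.4144287109375), 14.74356460571289) [[179.5, 225.3000030517578], [215.6999969482422, 87.5999984741211], [264.0, 100.30000305175781], [227.8000030517578, 238.0]]
scene 4503.0 ((275.57550048828125, 248.76416015625), (41.57102966308594, 137.33981323242188), 29.05460548400879) [[224.10000610351562, 298.70001220703125], [290.79998779296875, 178.60000610351562], [327.1000061035156, 198.8000030517578], [260.3999938964844, 318.8999938964844]]
```

View pics/m_top.png

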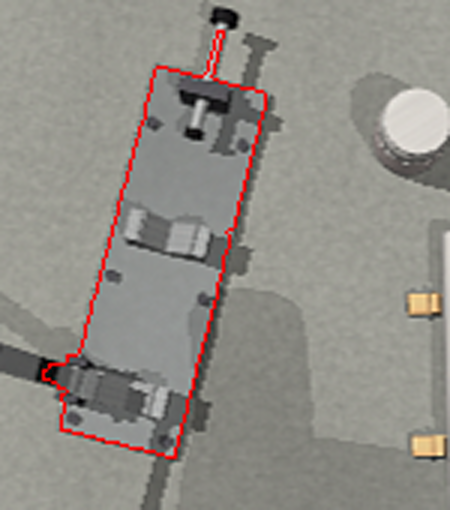

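View pics/m_scene.png

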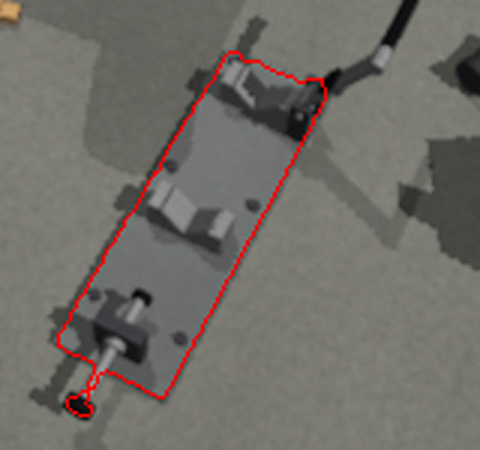

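```bash
python3 - <<'E'
from h import *
from scipy.optimize import least_squares
for n,box in(("top",(180,95,270,245)),("scene",(225,180,325,310))):
    im=cv2.imread(f"pics/{n}0.png").astype(int);x0,y0,x1,y1=box
    df=im[...,0]-im[...,2]
    m=np.zeros(df.shape,np.uint8);m[y0:y1,x0:x1]=((df[y0:y1,x0:x1]>=-1))*255
    m=cv2.morphologyEx(m,cv2.MORPH_OPEN,np.ones((3,3)));cs,_=cv2.findContours(m,cv2.RETR_EXTERNAL,cv2.CHAIN_APPROX_NONE)
    c=max(cs,key=cv2.contourArea)[:,0]
    Q=np.array([ray(n,u,v,.010)[:2] for u,v in c])
    def loc(p):
        cc,s=np.cos(p[2]),np.sin(p[2]);return (Q-p[:2])@np.array([[cc,-s],[s,cc]])
    def f(p):
        l=loc(p);dd=np.stack([l[:,0]-.25,l[:,0]+.13,l[:,1]-.06,l[:,1]+.06],1)
        return dd[np.arange(len(l)),abs(dd).argmin(1)]
    r=least_squares(f,[.6014,.123,-.232],loss="soft_l1",f_scale=.0015);l=loc(r.x)
    mid=abs(l[:,0]-.05)<.1
    print(n,r.x[:2].round(4),np.degrees(r.x[2]).round(2),"long edges",np.median(l[mid&(l[:,1]>0),1]),np.median(l[mid&(l[:,1]<0),1]),"ends",np.median(l[(abs(l[:,1])<.05)&(abs(l[:,0]-.25)<.015),0]),np.median(l[(abs(l[:,1])<.05)&(abs(l[:,0]+.13)<.015),0]))
# pipe: bright mask, both views (axis z=.028; silhouette centre)
for n,box in(("top",(305,155,345,265)),("scene",(180,145,222,228))):
    im=cv2.imread(f"pics/{n}0.png");x0,y0,x1,y1=box;hsv=cv2.cvtColor(im,cv2.COLOR_BGR2HSV)
    b=im.astype(int)
    m=np.zeros(im.shape[:2],np.uint8);m[y0:y1,x0:x1]=(((b[...,2]-b[...,0])<14)&(b[...,1]>(150 if n=='top' else 122)))[y0:y1,x0:x1]*255
    m=cv2.morphologyEx(m,cv2.MORPH_OPEN,np.ones((3,3)))
    cs,_=cv2.findContours(m,cv2.RETR_EXTERNAL,cv2.CHAIN_APPROX_NONE);c=max(cs,key=cv2.contourArea)
    cv2.drawContours(im,[c],-1,(0,0,255),1);crop(n,im,x0-10,y0-10,x1-x0+20,y1-y0+20,5,f"pics/p_{n}.png")
    r=cv2.minAreaRect(c);print(n,r,ray(n,*r[0],.03))
E
```

```text
top [0.6044 0.1246] -14.03 long edges 0.05711307034830099 -0.058634424175635975 ends 0.2462455883303289 -0.13001754646938968
scene [0.6037 0.125 ] -13.3 long edges 0.05880792829430477 -0.058904314814716835 ends 0.24751721313017994 -0.1307509220884439
top ((324.5, 206.5), (103.0, 39.0), 90.0) [ 0.55638063 -0.1837977   0.03      ]
scene ((212.5, 204.0), (46.0, 17.0), 90.0) [ 0.60331395 -0.1201693   0.03      ]
```

```bash
python3 - <<'E'
import cv2,numpy as np
a=cv2.imread("pics/p_top.png");b=cv2.imread("pics/p_scene.png");h=max(a.shape[0],b.shape[0])
o=np.zeros((h,a.shape[1]+b.shape[1],3),np.uint8);o[:a.shape[0],:a.shape[1]]=a;o[:b.shape[0],a.shape[1]:]=b;cv2.imwrite("pics/p.png",cv2.resize(o,None,fx=.8,fy=.8))
E
```

```text
(no output)
```

View pics/p.png

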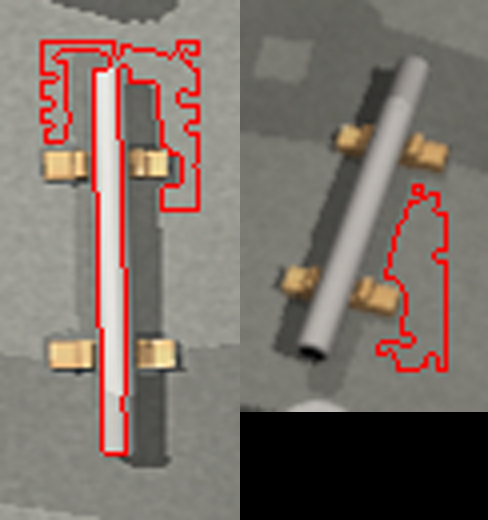

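```bash
python3 - <<'E'
from h import *
for n,e in(("top",[(321.5,162.5),(323.75,258.25)]),("scene",[(188.5,222),(213.5,151)])):
    q=np.array([ray(n,u,v,.03) for u,v in e]);d=q[0]-q[1];print(n,q.round(4).tolist(),"len",np.linalg.norm(d),"mid",q.mean(0),"ang",np.degrees(np.arctan2(d[1],d[0])))
E
```

```text
top [[0.6858, -0.1755, 0.03], [0.4075, -0.181, 0.03]] len 0.27838572511308485 mid [ 0.54664393 -0.17826991  0.03      ] ang 1.1261922315131854
scene [[0.6826, -0.1709, 0.03], [0.4061, -0.1801, 0.03]] len 0.2766194110432843 mid [ 0.54434394 -0.17552131  0.03      ] ang 1.9065258627995045
```

```bash
python3 -m pendant '[[[0.9,0.85,0],-0.3,1],[[0.9,0.85,0],-0.3,1],[[0.9,0.85,0],-0.3,1],[[0.9,0.85,0],-0.3,1],[[0.9,0.85,0],-0.3,1],[[0.9,0.85,0],-0.3,1],[[0.9,0.85,0],-0.3,1],[[0.9,0.85,0],-0.3,1],[[0.9,0.85,0],-0.3,1],[[0.9,0.85,0],-0.3,1],[[0.9,0.85,0],-0.3,1],[[0.9,0.85,0],-0.3,1]]' 40; python3 -c "
from rig import env;s=env.observe();print(s['position'],s['tool_rot'][:,2],s['ft_force'],s['q'])"
```

```text
time_s: 1.1
position: [0.5088, -0.2107, 0.2311]
tool_rot: [[-1.0, -0.0, 0.025], [-0.025, 0.0, -1.0], [0.0, -1.0, -0.0]]
ft_force: [1.0, -1.3, 0.3]
grip_width: 0.0857
[ 0.50883295 -0.21069093  0.23108734] [ 2.54543548e-02 -9.99675934e-01 -3.20966668e-04] [ 1.02034905 -1.28479882  0.26777224] [-3.48109277e+01  2.19065107e+01  7.42166469e+01 -1.83438586e-03
  8.39104144e+01  5.37306782e+01]
```

```bash
python3 -m pendant '[[[0.64,0.54,0],0,1],[[0.64,0.54,0],0,1],[[0,0,-1],0,1],[[0,0,-1],0,1],[[0,0,-1],0,1],[[0,0,-1],0,1],[[0,0,-0.8],0,1],[[0,0,0],0,1]]'; python3 - <<'E'
from h import *
im,d=env.get_image("scene");im=im[:,:,::-1].copy();crop("s",im,140,100,140,140,4,"pics/s2.png")
im,d=env.get_image("top");im=im[:,:,::-1].copy();crop("s",im,260,140,130,140,4,"pics/t2.png")
p=env.observe()['position'];print(p,proj("top",p),proj("scene",p))
E
```

```text
time_s: 1.77
position: [0.544, -0.1787, 0.0826]
tool_rot: [[-1.0, -0.008, 0.027], [-0.027, 0.005, -1.0], [0.008, -1.0, -0.005]]
ft_force: [0.6, 1.2, -1.5]
grip_width: 0.0854
[ 0.5462517  -0.17995081  0.08743651] [326.39452875 208.63815399] [198.09947851 174.723521  ]
```

View pics/s2.png

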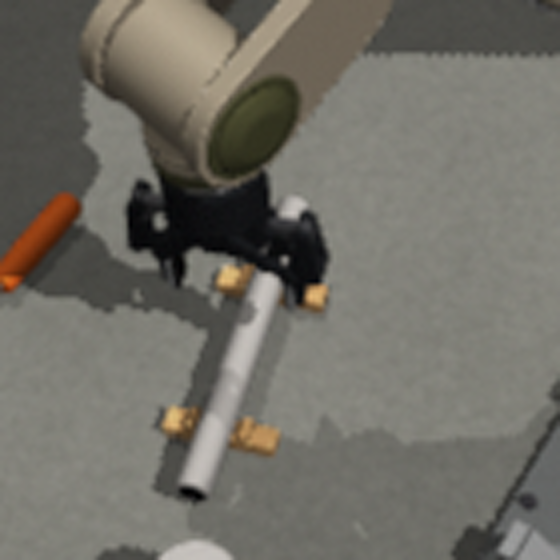

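View pics/t2.png

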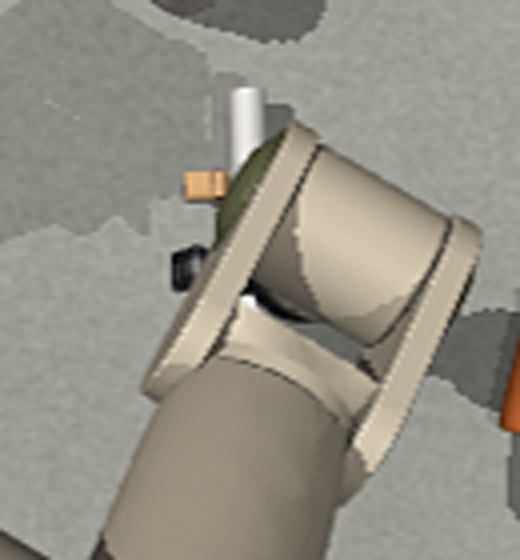

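The gripper straddles the pipe: it lies between the jaws at crop (265,280) in the scene view. Next I descend and close.

```bash
python3 -m pendant '[[[0.02,0.05,-0.8],0,1],[[0,0,-0.8],0,1],[[0,0,-0.6],0,1],[[0,0,-0.36],0,1],[[0,0,0],0,0],[[0,0,0],0,0],[[0,0,0],0,0],[[0,0,0],0,0],[[0,0,0],0,0],[[0,0,0],0,0],[[0,0,0],0,0],[[0,0,0],0,0]]' 40; python3 -c "
from rig import env;s=env.observe();print(s['position'],s['tool_rot'][:,2],s['ft_force'],s['wrist_torque'])"
```

```text
time_s: 2.87
position: [0.5475, -0.1788, 0.0118]
tool_rot: [[-1.0, 0.002, 0.027], [-0.027, -0.001, -1.0], [-0.002, -1.0, 0.001]]
ft_force: [-0.2, 0.7, 4.7]
grip_width: 0.0269
[ 0.54746624 -0.17880481  0.01183389] [ 0.02659274 -0.99964556  0.00125414] [-0.20096925  0.71900969  4.73306479] [0.04817837 0.0934231  0.03149427]
```

```bash
python3 -m pendant '[[[0,0,0],0,0],[[0,0,0.3],0,0],[[0,0,0.7],0,0],[[0,0,0.9],0,0],[[0,0,0.9],0,0],[[0,0,0.7],0,0],[[0,0,0.5],0,0],[[0,0,0],0,0]]' 60; python3 -m pendant '[[[0.1,0.5,0],-0.25,0],[[0.1,0.9,0],-0.25,0],[[0.1,0.9,0],-0.25,0],[[0.1,0.9,0],-0.25,0],[[0.1,0.9,0],-0.25,0],[[0.1,0.9,0],-0.25,0],[[0.1,0.9,0],-0.25,0],[[0.1,0.9,0],-0.25,0],[[0.1,0.9,0],-0.25,0],[[0.1,0.9,0],-0.25,0],[[0.1,0.9,0],-0.25,0],[[0,0.5,0],-0.25,0]]'; python3 -m pendant '[[[0,0.2,0],0,0],[[0,0,0],0,0],[[0,0,0],0,0]]'; python3 - <<'E'
from h import *
im,d=env.get_image("scene");im=im[:,:,::-1].copy();crop("s",im,200,110,190,200,3,"pics/s3.png")
im,d=env.get_image("top");im=im[:,:,::-1].copy();crop("s",im,140,70,160,190,3,"pics/t3.png")
s=env.observe();print(s['position'],s['tool_rot'][:,2],s['ft_force'])
E
```

```text
time_s: 3.53
position: [0.5478, -0.1789, 0.1342]
tool_rot: [[-1.0, 0.005, 0.027], [-0.027, -0.003, -1.0], [-0.005, -1.0, 0.003]]
ft_force: [0.1, -0.2, -2.7]
grip_width: 0.0263
time_s: 4.53
position: [0.5792, 0.1242, 0.1294]
tool_rot: [[-0.973, -0.002, -0.232], [0.232, 0.001, -0.973], [0.002, -1.0, -0.0]]
ft_force: [0.2, 0.3, -3.0]
grip_width: 0.0264
time_s: 4.78
position: [0.5795, 0.127, 0.1299]
tool_rot: [[-0.973, -0.001, -0.232], [0.232, -0.0, -0.973], [0.001, -1.0, 0.001]]
ft_force: [0.0, -0.1, -3.8]
grip_width: 0.0261
[0.57977951 0.12636609 0.13024679] [-2.33831784e-01 -9.72276986e-01  3.98242777e-04] [ 0.20306488  0.20177253 -2.89326471]
```

View pics/s3.png

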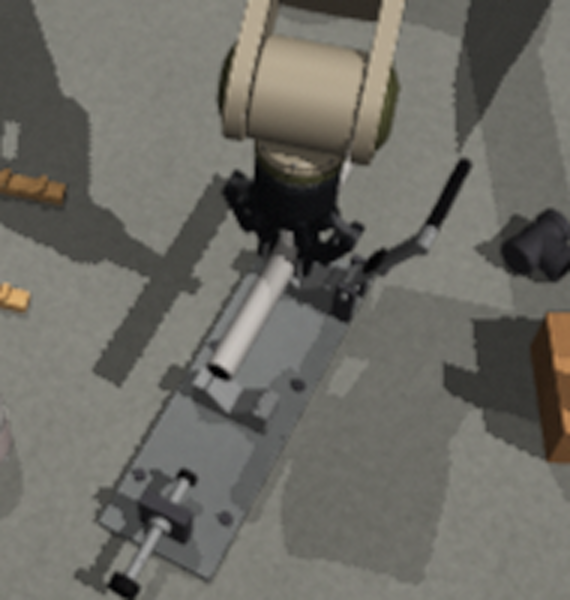

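View pics/t3.png

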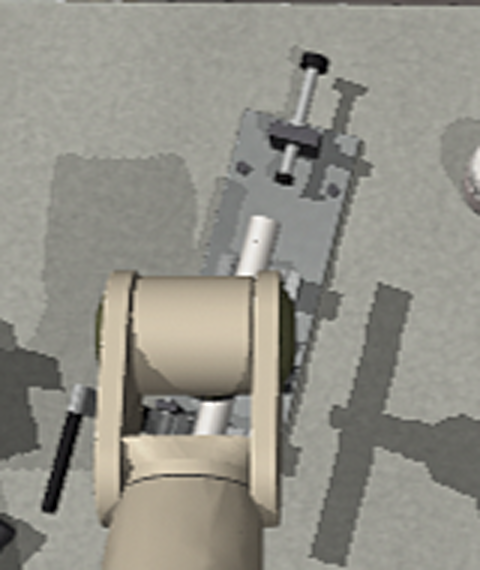

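```bash
python3 - <<'E'
from h import *
th=np.radians(-13.5);R=np.array([[np.cos(th),-np.sin(th)],[np.sin(th),np.cos(th)]])
p=env.observe()['position'];z=p[2]+.019
for n,uv in(("top",(140+264/3,70+219/3)),("top",(140+251/3,70+268/3)),("scene",(200+220/3,110+366/3)),("scene",(200+291/3,110+258/3)),):
    q=ray(n,*uv,z);print(n,q,"jig",R.T@(q[:2]-[.603,.124]),"rel tcp",R.T@(q[:2]-p[:2]))
# screw tip & vee features: top view, screw tip face
for n,uv,zz in(("top",(140+285/3,70+181/3),.042),("scene",(200+187/3,110+473/3),.042),("top",(140+313/3,70+62/3),.042),("scene",(200+124/3,110+584/3),.042)):
    q=ray(n,*uv,zz);print(n,"screw jig",R.T@(q[:2]-[.603,.124]))
print("tcp jig",R.T@(p[:2]-[.603,.124]))
E
```

```text
top [0.71487959 0.09328748 0.14924679] jig [ 0.11595804 -0.00374616] rel tcp [ 0.1390893  -0.00062616]
top [0.67033384 0.10401589 0.14924679] jig [ 0.0701386  -0.00371317] rel tcp [ 0.09326986 -0.00059317]
scene [0.71031378 0.09687729 0.14924679] jig [ 0.11068037 -0.0013214 ] rel tcp [0.13381163 0.0017986 ]
scene [0.58199396 0.13415338 0.14924679] jig [-0.0227959   0.00496908] rel tcp [0.00033536 0.00808908]
top screw jig [ 0.17846991 -0.00268294]
scene screw jig [0.17546114 0.0007826 ]
top screw jig [0.30138562 0.00054175]
scene screw jig [0.29755202 0.00143806]
tcp jig [-0.02313126 -0.00312   ]
```

```bash
python3 -m pendant '[[[0.02,0.08,-0.5],0,0],[[0,0,-0.7],0,0],[[0,0,-0.7],0,0],[[0,0,-0.5],0,0],[[0,0,-0.3],0,0],[[0,0,-0.15],0,0],[[0,0,-0.1],0,0],[[0,0,-0.1],0,0],[[0,0,-0.1],0,0],[[0,0,0],0,0]]'; python3 -c "
from rig import env;s=env.observe();print(s['position'],s['tool_rot'][:,2],s['ft_force'],s['wrist_torque'])"
```

```text
time_s: 5.72
position: [0.5805, 0.1299, 0.0361]
tool_rot: [[-0.972, 0.0, -0.233], [0.233, 0.0, -0.972], [-0.0, -1.0, -0.0]]
ft_force: [-0.6, -0.1, -4.1]
grip_width: 0.0261
[0.58049637 0.12989206 0.03609221] [-2.33041846e-01 -9.72466705e-01 -7.64747428e-05] [-0.57005489 -0.12007271 -4.12916057] [ 0.0530712  -0.05115543 -0.01928449]
```

Now a slow descent of about 1.5 mm per row, until contact.

```bash
python3 -m pendant '[[[0,0,-0.05],0,0],[[0,0,-0.05],0,0],[[0,0,-0.05],0,0],[[0,0,-0.05],0,0],[[0,0,0],0,0]]';python3 -m pendant '[[[0,0,-0.04],0,0],[[0,0,0],0,0]]';python3 -m pendant '[[[0,0,-0.04],0,0],[[0,0,0],0,0]]'
```

```text
time_s: 6.13
position: [0.5803, 0.1299, 0.0297]
tool_rot: [[-0.972, -0.0, -0.233], [0.233, -0.0, -0.972], [0.0, -1.0, 0.0]]
ft_force: [-0.4, 0.3, -2.3]
grip_width: 0.0265
time_s: 6.3
position: [0.5804, 0.13, 0.0287]
tool_rot: [[-0.972, -0.0, -0.233], [0.233, -0.0, -0.972], [0.0, -1.0, 0.0]]
ft_force: [-0.2, 0.4, -3.9]
grip_width: 0.0262
time_s: 6.47
position: [0.5804, 0.1299, 0.0275]
tool_rot: [[-0.972, -0.0, -0.233], [0.233, -0.0, -0.972], [0.0, -1.0, 0.0]]
ft_force: [-0.5, 0.0, -3.0]
grip_width: 0.0264
```

```bash
for i in 1 2 3; do python3 -m pendant '[[[0,0,-0.03],0,0],[[0,0,0],0,0]]' | egrep 'pos|ft'; done
```

```text
position: [0.5804, 0.1299, 0.0266]
ft_force: [0.2, -0.5, -3.3]
position: [0.5806, 0.1301, 0.026]
ft_force: [0.2, 1.4, -1.3]
position: [0.5808, 0.1303, 0.0258]
ft_force: [-0.0, 2.4, 4.4]
```

```bash
python3 -m pendant '[[[0,0,0],0,0.5],[[0,0,0],0,0.5],[[0,0,0],0,0.5],[[0,0,0],0,0.5]]' 20; python3 - <<'E'
from h import *
im,d=env.get_image("scene");im=im[:,:,::-1].copy();crop("s",im,220,150,130,170,3.5,"pics/s4.png")
im,d=env.get_image("top");im=im[:,:,::-1].copy();crop("s",im,140,70,160,190,3,"pics/t4.png")
E
```

```text
time_s: 7.3
position: [0.5804, 0.1298, 0.0249]
tool_rot: [[-0.972, -0.0, -0.233], [0.233, -0.0, -0.972], [0.0, -1.0, 0.0]]
ft_force: [-0.2, 0.3, -0.0]
grip_width: 0.0429
```

View pics/s4.png

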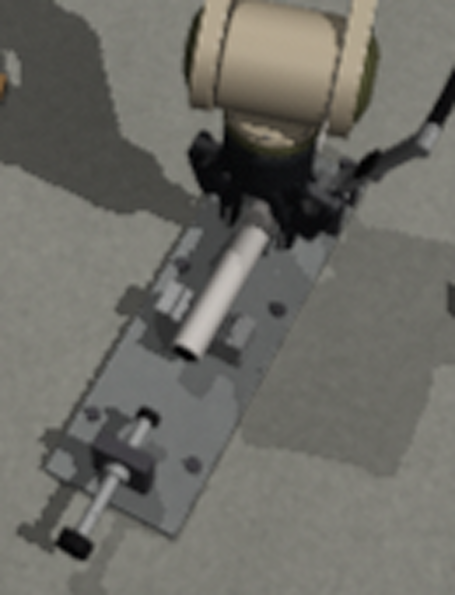

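View pics/t4.png

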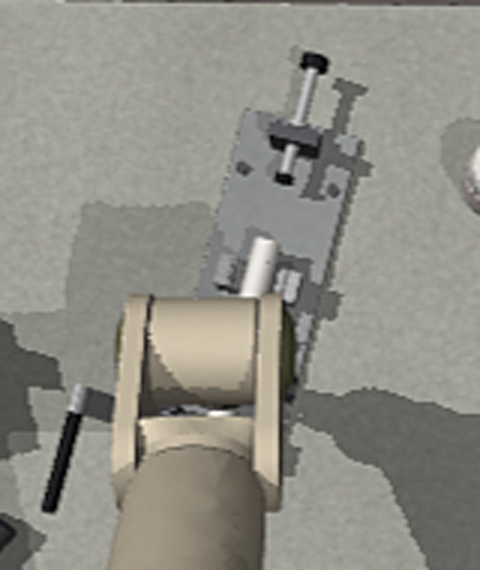

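```bash
python3 -m pendant '[[[0.01,0.02,0.03],0,0.5],[[0,0,0],0,0.2],[[0,0,0],0,0.2],[[0,0,0],0,0.2],[[0,0,0],0,0.2],[[0,0,0],0,0.2]]' 20; python3 -m pendant '[[[0.097,-0.023,0],0,0.2],[[0.097,-0.023,0],0,0.2],[[0.097,-0.023,0],0,0.2],[[0.097,-0.023,0],0,0.2]]';  python3 -c "
from rig import env;s=env.observe();print(s['position'],s['tool_rot'][:,2],s['ft_force'],s['wrist_torque'])"
```

```text
time_s: 7.9
position: [0.5808, 0.1304, 0.026]
tool_rot: [[-0.972, 0.0, -0.233], [0.233, -0.0, -0.972], [-0.0, -1.0, 0.0]]
ft_force: [-1.1, -2.6, 2.4]
grip_width: 0.0274
time_s: 8.23
position: [0.5924, 0.1276, 0.026]
tool_rot: [[-0.972, -0.001, -0.233], [0.233, -0.0, -0.972], [0.001, -1.0, 0.0]]
ft_force: [-4.1, -2.2, 6.8]
grip_width: 0.0273
[0.5924044  0.12758609 0.02599429] [-2.32979443e-01 -9.72481584e-01  3.85448787e-04] [-4.06466265 -2.15276104  6.77022443] [-0.44442873  0.63403422 -0.03246087]
```

```bash
python3 -m pendant '[[[0.097,-0.033,0.02],0,0.2],[[0.146,-0.035,0],0,0.2],[[0.146,-0.035,0],0,0.2],[[0.146,-0.035,0],0,0.2],[[0.146,-0.035,0],0,0.2],[[0.146,-0.035,0],0,0.2],[[0.146,-0.035,0],0,0.2],[[0.097,-0.023,0],0,0.2],[[0.05,-0.012,0],0,0.2]]';  cat > st.py <<'E'
from rig import env
import numpy as np
s=env.observe();f=s['ft_force'];u=np.array([.9724,-.2334]);v=np.array([.2334,.9724]);p=s['position'][:2]-[.603,.124]
print("t%.2f jigx %.4f y %.4f z %.4f  Fx %.1f Fy %.1f Fz %.1f w %.4f"%(s['time_s'],p@u,p@v,s['position'][2],f[:2]@u,f[:2]@v,f[2],s['grip_width']))
E
python3 st.py
```

```text
time_s: 8.98
position: [0.6265, 0.1194, 0.0262]
tool_rot: [[-0.972, 0.0, -0.233], [0.233, 0.0, -0.972], [-0.0, -1.0, -0.0]]
ft_force: [0.1, 0.5, -3.0]
grip_width: 0.0269
t8.98 jigx 0.0239 y 0.0010 z 0.0262  Fx -0.0 Fy 0.5 Fz -3.0 w 0.0269
```

```bash
python3 -m pendant '[[[0.049,-0.012,-0.02],0,0.2],[[0.049,-0.012,0],0,0.2],[[0.049,-0.012,0],0,0.2],[[0,0,0],0,0.2]]'>/dev/null;python3 st.py; for i in 1 2 3 ; do python3 -m pendant '[[[0.039,-0.009,0],0,0.2],[[0.01,-0.003,0],0,0.2]]' >/dev/null; python3 st.py; done
```

```text
t9.32 jigx 0.0283 y 0.0009 z 0.0260  Fx 0.1 Fy -0.1 Fz -0.4 w 0.0271
t9.48 jigx 0.0295 y 0.0009 z 0.0260  Fx -1.9 Fy -0.8 Fz 1.0 w 0.0273
t9.65 jigx 0.0311 y 0.0009 z 0.0260  Fx -3.0 Fy -1.3 Fz 2.3 w 0.0276
t9.82 jigx 0.0326 y 0.0009 z 0.0260  Fx -2.0 Fy -0.7 Fz 3.1 w 0.0275
```

```bash
for i in 1 2 3 4; do python3 -m pendant '[[[0.02,-0.005,0],0,0.2],[[0.01,-0.002,0],0,0.2],[[0,0,0],0,0.2]]' >/dev/null; python3 st.py; done
```

```text
t10.07 jigx 0.0335 y 0.0009 z 0.0260  Fx -2.2 Fy -0.4 Fz 3.8 w 0.0275
t10.32 jigx 0.0344 y 0.0009 z 0.0260  Fx -2.9 Fy -0.8 Fz 4.7 w 0.0270
t10.57 jigx 0.0353 y 0.0010 z 0.0260  Fx -2.2 Fy -1.2 Fz 6.5 w 0.0267
t10.82 jigx 0.0363 y 0.0010 z 0.0260  Fx -2.5 Fy -0.7 Fz 5.2 w 0.0274
```

```bash
python3 -m pendant '[[[0.02,-0.005,0.01],0,0.2],[[0.01,-0.002,0],0,0.2],[[0,0,0],0,0.2]]' >/dev/null; python3 st.py; for i in 1 2 3; do python3 -m pendant '[[[0.02,-0.005,0],0,0.2],[[0.01,-0.002,0],0,0.2],[[0,0,0],0,0.2]]' >/dev/null; python3 st.py; done
```

```text
t11.07 jigx 0.0372 y 0.0009 z 0.0260  Fx -1.8 Fy -0.7 Fz 3.4 w 0.0273
t11.32 jigx 0.0380 y 0.0009 z 0.0260  Fx -1.6 Fy -0.7 Fz 2.4 w 0.0272
t11.57 jigx 0.0389 y 0.0009 z 0.0260  Fx -3.6 Fy 0.0 Fz 2.1 w 0.0272
t11.82 jigx 0.0398 y 0.0009 z 0.0260  Fx -3.7 Fy 0.1 Fz 1.7 w 0.0270
```

```bash
for i in 1 2 3; do python3 -m pendant '[[[0.02,-0.005,0],0,0.2],[[0,0,0],0,0.2],[[0,0,0],0,0.2]]' >/dev/null; python3 st.py; done
```

```text
t12.07 jigx 0.0404 y 0.0009 z 0.0260  Fx -3.5 Fy 0.4 Fz 1.9 w 0.0271
t12.32 jigx 0.0410 y 0.0009 z 0.0260  Fx -4.0 Fy -0.2 Fz 1.7 w 0.0273
t12.57 jigx 0.0412 y 0.0009 z 0.0260  Fx -5.4 Fy 0.3 Fz 2.2 w 0.0272
```

```bash
for i in 1 2 3; do python3 -m pendant '[[[0.01,-0.0024,0],0,0.2],[[0,0,0],0,0.2],[[0,0,0],0,0.2]]' >/dev/null; python3 st.py; done
```

```text
t12.82 jigx 0.0411 y 0.0009 z 0.0260  Fx -7.7 Fy -0.7 Fz 3.0 w 0.0269
t13.07 jigx 0.0412 y 0.0009 z 0.0260  Fx -8.3 Fy -0.7 Fz 4.1 w 0.0271
t13.32 jigx 0.0412 y 0.0009 z 0.0260  Fx -9.7 Fy -1.0 Fz 4.6 w 0.0269
```

```bash
for i in 1; do python3 -m pendant '[[[0.008,-0.002,0],0,0.2],[[0,0,0],0,0.2],[[0,0,0],0,0.2]]' >/dev/null; python3 st.py; done; for i in 1 2; do python3 -m pendant '[[[0,0,0],0,0.2]]' >/dev/null; python3 st.py; done
```

```text
t13.57 jigx 0.0412 y 0.0009 z 0.0260  Fx -11.3 Fy -1.3 Fz 5.7 w 0.0270
t13.65 jigx 0.0412 y 0.0009 z 0.0260  Fx -10.9 Fy -2.7 Fz 5.2 w 0.0273
t13.73 jigx 0.0412 y 0.0009 z 0.0260  Fx -11.0 Fy -1.3 Fz 5.9 w 0.0273
```

Pressed home: about 11 N, of which roughly 2 N is sliding friction, and no further travel. I let go and rise.

```bash
python3 -m pendant '[[[0,0,0],0,0.6],[[0,0,0],0,0.6],[[0,0,0],0,0.6],[[0,0,0],0,0.6],[[0,0,0.3],0,0.6],[[0,0,0.8],0,0.6],[[0,0,1],0,0.6],[[0,0,1],0,0.6],[[0,0,1],0,0.6],[[0,0,1],0,0.6],[[0,0,1],0,0.6],[[0,0,0.5],0,0.6]]'>/dev/null; python3 st.py
python3 -m pendant '[[[-0.8,-0.8,0.5],0,0.6],[[-0.8,-1,0.5],0,0.6],[[-0.8,-1,0],0,0.6],[[-0.5,-1,0],0,0.6],[[0,-1,0],0,0.6],[[0,0,0],0,0.6]]'
python3 - <<'E'
from h import *
im,d=env.get_image("scene");cv2.imwrite("pics/scene5.png",im[:,:,::-1]);np.save("pics/scene5.npy",d);im=im[:,:,::-1].copy();crop("s",im,220,140,160,180,3.3,"pics/s5.png")
im,d=env.get_image("top");cv2.imwrite("pics/top5.png",im[:,:,::-1]);np.save("pics/top5.npy",d);im=im[:,:,::-1].copy();crop("s",im,130,70,160,190,3,"pics/t5.png")
E
```

```text
t14.73 jigx 0.0436 y 0.0011 z 0.2293  Fx -0.4 Fy -0.2 Fz 0.7 w 0.0509
time_s: 15.23
position: [0.5574, -0.0334, 0.2553]
tool_rot: [[-0.971, 0.002, -0.237], [0.237, -0.002, -0.971], [-0.002, -1.0, 0.001]]
ft_force: [0.4, -0.8, 0.7]
grip_width: 0.0514
```

View pics/s5.png

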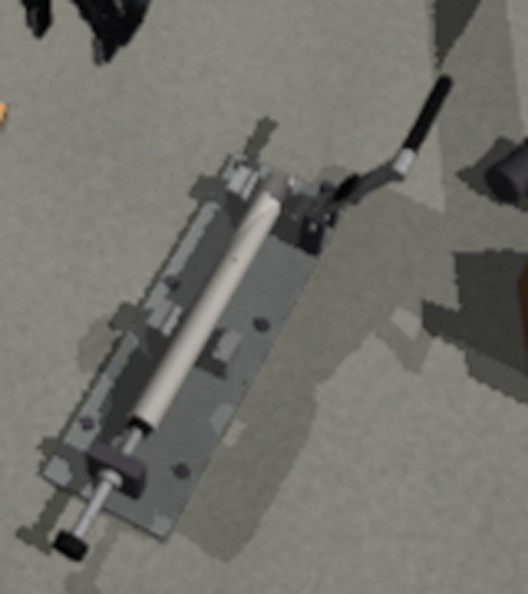

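View pics/t5.png

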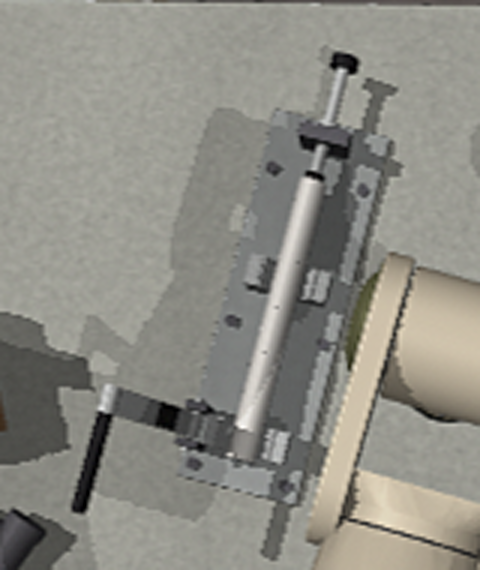

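```bash
python3 - <<'E'
from h import *
th=np.radians(-13.5);c,s=np.cos(th),np.sin(th);R=np.array([[c,-s],[s,c]]);o=np.array([.603,.124])
def tri(a,b):
    P=[env.camera_model(n) for n in("top","scene")];P=[m["camera_matrix"]@np.c_[m["R"],m["t"]] for m in P]
    X=cv2.triangulatePoints(P[0],P[1],np.array(a,float).reshape(2,1),np.array(b,float).reshape(2,1)).ravel();return X[:3]/X[3]
for nm,a,b in(("end",(130+79/3,70+508/3),(220+445/3.3,140+82/3.3)),("root",(130+106/3,70+410/3),(220+409/3.3,140+151/3.3)),("pipe far end",(130+313/3,70+178/3),(220+141/3.3,140+422/3.3))):
    X=tri(a,b);q=R.T@(X[:2]-o);print(nm,X,"jig",q,"ang",np.arctan2(X[2]-.062,.05-q[1]),"r",np.hypot(X[2]-.062,.05-q[1]))
    print(" reproj",proj("top",X)-a,proj("scene",X)-b)
X=lambda a,x=-.15:np.r_[o+R@[x,.05-.13*np.cos(a)],.062+.13*np.sin(a)]
for a in(1.85,1.95,2.05,2.15,1.5,1,0.5,0.1,0):print(a,X(a))
E
```

```text
end [0.45543392 0.27196823 0.17898352] jig [-0.17803131  0.10943124] ang 2.0408479752532944 r 0.13121438828711257
 reproj [-0.87147764  0.12926503] [-0.76792921  0.03406195]
root [0.53870044 0.25192475 0.18444866] jig [-0.0923864   0.10937974] ang 2.02232012365013 r 0.13608684116612998
 reproj [-1.3122067   0.19840169] [-1.19982222  0.0348417 ]
pipe far end [0.77698645 0.08356051 0.04786269] jig [0.1786196  0.00129418] ang -0.2824964238589416 r 0.05071607248982026
 reproj [-0.71718956  0.14239869] [-0.74127592 -0.03403022]
1.85 [0.47718036 0.24247214 0.18696578]
1.95 [0.48005099 0.25442915 0.18276476]
2.05 [0.48280937 0.26591862 0.17735711]
2.15 [0.48542793 0.27682574 0.17079684]
1.5 [0.46667005 0.19869355 0.19167435]
1 [0.45241974 0.13933672 0.17139123]
0.5 [0.44218399 0.09670177 0.12432532]
0.1 [0.4386205  0.08185872 0.07497834]
0 [0.43846888 0.08122721 0.062     ]
```

```bash
python3 -m pendant '[[[-0.22,0.6,0],0,1],[[-0.22,0.9,0],0,1],[[-0.22,0.9,0],0,1],[[-0.22,0.9,0],0,1],[[-0.22,0.9,0],0,1],[[-0.22,0.9,0],0,1],[[-0.22,0.9,0],0,1],[[-0.22,0.9,0],0,1],[[-0.22,0.9,0],0,1],[[-0.22,0.9,0],0,1],[[-0.22,0.9,0],0,1],[[-0.07,0.36,0],0,1]]' 30; python3 -m pendant '[[[0,0,0],0,1],[[0,0,0],0,1]]'
python3 - <<'E'
from h import *
im,d=env.get_image("scene");im=im[:,:,::-1].copy();crop("s",im,270,80,150,150,4,"pics/s6.png")
im,d=env.get_image("top");im=im[:,:,::-1].copy();crop("s",im,100,150,150,130,4,"pics/t6.png")
E
```

```text
time_s: 16.33
position: [0.4817, 0.2736, 0.2544]
tool_rot: [[-0.973, 0.0, -0.229], [0.229, 0.001, -0.973], [0.0, -1.0, -0.001]]
ft_force: [0.1, -1.0, 0.2]
grip_width: 0.0853
time_s: 16.5
position: [0.4831, 0.2701, 0.2541]
tool_rot: [[-0.973, 0.0, -0.231], [0.231, -0.0, -0.973], [-0.0, -1.0, 0.0]]
ft_force: [0.0, -0.4, 0.1]
grip_width: 0.0856
```

View pics/s6.png

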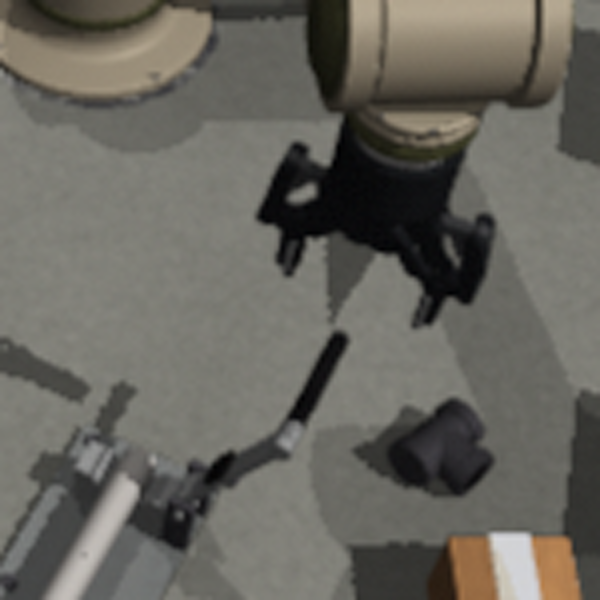

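View pics/t6.png

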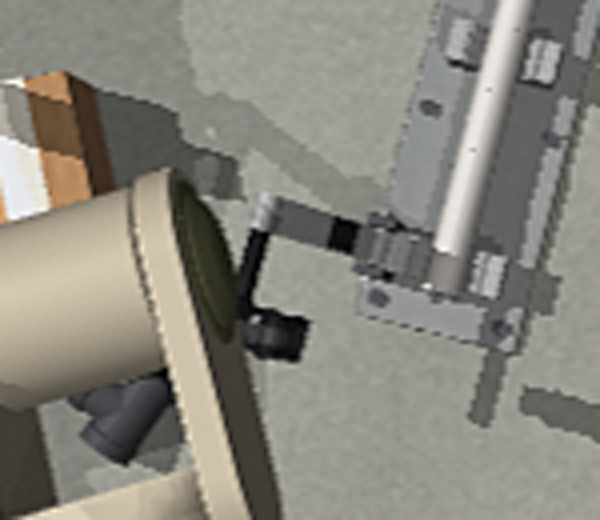

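```bash
python3 -m pendant '[[[0,-0.16,-0.5],0,1],[[0,0,-0.7],0,1],[[0,0,-0.7],0,1],[[0,0,-0.7],0,1],[[0,0,-0.4],0,1],[[0,0,0],0,1],[[0,0,0],0,1]]' | egrep 'pos|ft'; python3 - <<'E'
from h import *
im,d=env.get_image("scene");im=im[:,:,::-1].copy();crop("s",im,270,80,150,150,4,"pics/s7.png")
E
```

```text
position: [0.4836, 0.264, 0.1642]
ft_force: [0.8, -0.1, 0.2]
```

View pics/s7.png

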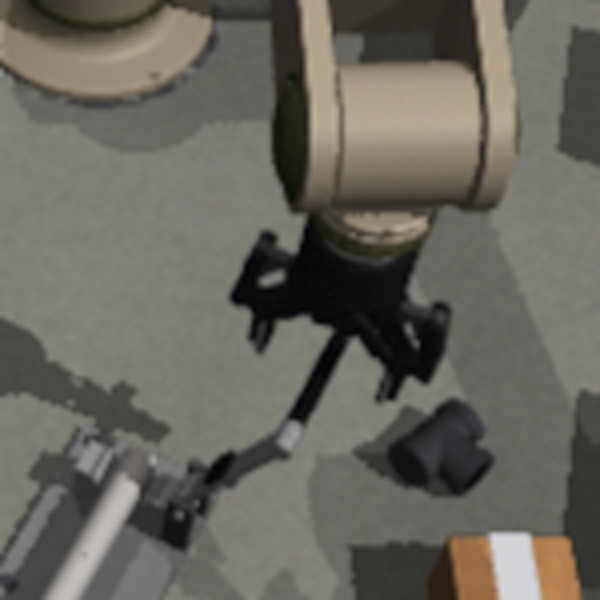

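The bar enters between the open jaws at crop (335,345). I close on it.

```bash
python3 -m pendant '[[[0,0,0],0,0.1],[[0,0,0],0,0.1],[[0,0,0],0,0.1],[[0,0,0],0,0.1],[[0,0,0],0,0.05],[[0,0,0],0,0],[[0,0,0],0,0],[[0,0,0],0,0],[[0,0,0],0,0],[[0,0,0],0,0]]' 25;python3 st.py
```

```text
time_s: 18.07
position: [0.4833, 0.2651, 0.1644]
tool_rot: [[-0.972, 0.001, -0.233], [0.233, 0.0, -0.972], [-0.0, -1.0, -0.001]]
ft_force: [0.1, 1.7, 4.4]
grip_width: 0.0129
t18.07 jigx -0.1493 y 0.1093 z 0.1644  Fx -0.3 Fy 1.7 Fz 4.4 w 0.0129
```

```bash
python3 - <<'E'
import numpy as np
th=np.radians(-13.5);c,s=np.cos(th),np.sin(th)
A=np.r_[2.044,np.arange(1.95,0.1,-.1)]
y=.05-.13*np.cos(A);z=.062+.13*np.sin(A)
print(A[-1])
for i in range(1,len(A)):
    dy=y[i]-y[i-1];print("[[%.2f,%.2f,%.2f],0,0]"%(-s*dy/.03,c*dy/.03,(z[i]-z[i-1])/.03),end=",\n" if i%6==0 else ",")
E
```

```text
0.14999999999999836
[[-0.09,-0.36,0.17],0,0],[[-0.10,-0.40,0.14],0,0],[[-0.10,-0.41,0.10],0,0],[[-0.10,-0.42,0.06],0,0],[[-0.10,-0.42,0.01],0,0],[[-0.10,-0.42,-0.03],0,0],
[[-0.10,-0.42,-0.07],0,0],[[-0.10,-0.41,-0.12],0,0],[[-0.09,-0.39,-0.16],0,0],[[-0.09,-0.38,-0.20],0,0],[[-0.09,-0.35,-0.23],0,0],[[-0.08,-0.33,-0.27],0,0],
[[-0.07,-0.30,-0.30],0,0],[[-0.07,-0.27,-0.33],0,0],[[-0.06,-0.24,-0.36],0,0],[[-0.05,-0.20,-0.38],0,0],[[-0.04,-0.16,-0.40],0,0],[[-0.03,-0.12,-0.41],0,0],
[[-0.02,-0.08,-0.42],0,0],
```

```bash
python3 -m pendant '[[[-0.09,-0.36,0.17],0,0],[[-0.10,-0.40,0.14],0,0],[[-0.10,-0.41,0.10],0,0],[[-0.10,-0.42,0.06],0,0],[[-0.10,-0.42,0.01],0,0],[[-0.10,-0.42,-0.03],0,0]]'>/dev/null; python3 st.py
```

```text
t18.57 jigx -0.1492 y 0.0346 z 0.1786  Fx 0.5 Fy 6.4 Fz 1.3 w 0.0128
```

```bash
python3 -m pendant '[[[-0.10,-0.42,-0.07],0,0],[[-0.10,-0.41,-0.12],0,0],[[-0.09,-0.39,-0.16],0,0],[[-0.09,-0.38,-0.20],0,0],[[-0.09,-0.35,-0.23],0,0],[[-0.08,-0.33,-0.27],0,0]]'>/dev/null; python3 st.py; python3 -m pendant '[[[-0.07,-0.30,-0.30],0,0],[[-0.07,-0.27,-0.33],0,0],[[-0.06,-0.24,-0.36],0,0],[[-0.05,-0.20,-0.38],0,0]]'>/dev/null; python3 st.py
```

```text
t19.07 jigx -0.1491 y -0.0362 z 0.1465  Fx 1.2 Fy 6.1 Fz 1.1 w 0.0129
t19.40 jigx -0.1491 y -0.0673 z 0.1052  Fx 2.8 Fy 7.2 Fz 3.2 w 0.0131
```

```bash
python3 -m pendant '[[[-0.04,-0.16,-0.40],0,0],[[-0.03,-0.12,-0.41],0,0],[[-0.01,-0.05,-0.25],0,0],[[0,0,0],0,0],[[0,0,0],0,0]]'>/dev/null; python3 st.py; python3 - <<'E'
from h import *
im,d=env.get_image("scene");im=im[:,:,::-1].copy();crop("s",im,200,110,160,210,2.8,"pics/s8.png")
E
```

```text
t19.82 jigx -0.1492 y -0.0775 z 0.0727  Fx 4.6 Fy 6.1 Fz -6.5 w 0.0131
```

View pics/s8.png

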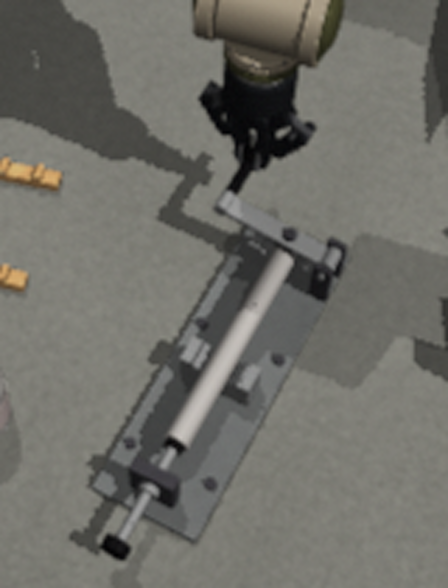

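```bash
python3 -m pendant '[[[0,0,0],0,0.5],[[0,0,0],0,0.5],[[0,0,0],0,0.5],[[0,0,0.6],0,0.5],[[0,0,0.7],0,0.5],[[0,0,0],0,0],[[0,0,0],0,0],[[0,0,0],0,0],[[0,0,0],0,0],[[0,0,0],0,0],[[0,0,0],0,0]]' 30 >/dev/null; python3 st.py; python3 - <<'E'
from h import *
im,d=env.get_image("scene");im=im[:,:,::-1].copy();crop("s",im,200,110,160,130,4.5,"pics/s9.png")
E
```

```text
t20.78 jigx -0.1501 y -0.0778 z 0.1117  Fx 0.9 Fy 0.4 Fz 0.3 w -0.0000
```

View pics/s9.png

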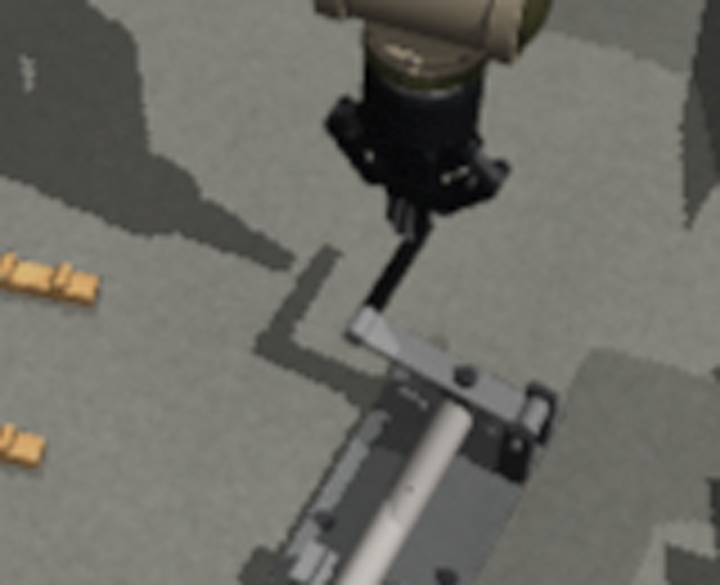

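```bash
python3 - <<'E'
from h import *
th=np.radians(-13.5);c,s=np.cos(th),np.sin(th);R=np.array([[c,-s],[s,c]]);o=np.array([.603,.124])
for x,z in((-.15,.0855),(-.15,.112),(-.092,.0855),(-.18,.0855)):
    p=proj("scene",np.r_[o+R@[x,-.0778],z]);print(x,z,(p-[200,110])*4.5)
E
```

```text
-0.15 0.0855 [402.11313929 250.26537473]
-0.15 0.112 [404.44925389 227.55963818]
-0.092 0.0855 [364.29534056 311.32562127]
-0.18 0.0855 [421.12564512 219.56796947]
```

```bash
python3 -m pendant '[[[0,0,-0.3],0,0],[[0,0,-0.1],0,0],[[0,0,-0.05],0,0],[[0,0,0],0,0]]' >/dev/null; python3 st.py; for i in 1 2 3 4; do python3 -m pendant '[[[0,0,-0.05],0,0],[[0,0,-0.05],0,0],[[0,0,0],0,0]]' >/dev/null; python3 st.py; done
```

```text
t21.17 jigx -0.1501 y -0.0778 z 0.0984  Fx -0.7 Fy 0.5 Fz -0.1 w -0.0003
t21.42 jigx -0.1499 y -0.0777 z 0.0956  Fx -0.5 Fy -0.6 Fz 0.1 w 0.0001
t21.67 jigx -0.1500 y -0.0778 z 0.0925  Fx -0.0 Fy -0.0 Fz -0.2 w -0.0002
t21.92 jigx -0.1500 y -0.0778 z 0.0895  Fx 0.4 Fy 0.2 Fz -0.4 w -0.0003
t22.17 jigx -0.1498 y -0.0780 z 0.0867  Fx -0.9 Fy -1.7 Fz 2.7 w -0.0001
```

```bash
for i in 1 2 3 4; do python3 -m pendant '[[[0,0,-0.04],0,0],[[0,0,-0.03],0,0],[[0,0,0],0,0]]' >/dev/null; python3 st.py; done
```

```text
t22.42 jigx -0.1497 y -0.0779 z 0.0846  Fx 0.4 Fy -2.6 Fz 3.3 w -0.0002
t22.67 jigx -0.1497 y -0.0777 z 0.0824  Fx 0.3 Fy -2.0 Fz 2.0 w 0.0000
t22.92 jigx -0.1498 y -0.0777 z 0.0803  Fx 0.9 Fy -2.0 Fz 3.3 w 0.0001
t23.17 jigx -0.1498 y -0.0777 z 0.0782  Fx 1.3 Fy -1.5 Fz 2.3 w 0.0004
```

```bash
for i in 1 2 3 4; do python3 -m pendant '[[[0,0,-0.02],0,0],[[0,0,-0.02],0,0],[[0,0,0],0,0]]' >/dev/null; python3 st.py; done
```

```text
t23.42 jigx -0.1498 y -0.0778 z 0.0771  Fx 1.1 Fy -2.4 Fz 3.1 w -0.0001
t23.67 jigx -0.1499 y -0.0777 z 0.0758  Fx 1.1 Fy -2.0 Fz 3.9 w -0.0004
t23.92 jigx -0.1499 y -0.0778 z 0.0747  Fx 0.7 Fy -3.5 Fz 4.6 w -0.0001
t24.17 jigx -0.1499 y -0.0778 z 0.0735  Fx 0.9 Fy -1.9 Fz 4.8 w -0.0001
```

```bash
for i in 1 2 3 4; do python3 -m pendant '[[[0,0,-0.03],0,0],[[0,0,0],0,0],[[0,0,0],0,0]]' >/dev/null; python3 st.py; done
```

```text
t24.42 jigx -0.1499 y -0.0778 z 0.0726  Fx 0.2 Fy -3.1 Fz 3.9 w 0.0001
t24.67 jigx -0.1499 y -0.0778 z 0.0717  Fx 0.1 Fy -3.3 Fz 4.8 w 0.0006
t24.92 jigx -0.1499 y -0.0778 z 0.0708  Fx -0.2 Fy -3.7 Fz 5.1 w 0.0002
t25.17 jigx -0.1499 y -0.0778 z 0.0700  Fx 0.4 Fy -4.1 Fz 5.6 w 0.0003
```

```bash
for i in 1 2 3 4; do python3 -m pendant '[[[0,0,-0.03],0,0],[[0,0,0],0,0],[[0,0,0],0,0]]' >/dev/null; python3 st.py; done
```

```text
t25.42 jigx -0.1499 y -0.0778 z 0.0691  Fx -0.2 Fy -4.2 Fz 5.7 w 0.0001
t25.67 jigx -0.1499 y -0.0779 z 0.0682  Fx -0.3 Fy -5.2 Fz 6.5 w -0.0001
t25.92 jigx -0.1499 y -0.0779 z 0.0673  Fx -0.8 Fy -4.6 Fz 6.4 w -0.0004
t26.17 jigx -0.1499 y -0.0780 z 0.0664  Fx -0.5 Fy -5.8 Fz 6.9 w 0.0000
```

```bash
python3 -m pendant '[[[-0.01,-0.03,0],0,0],[[0,0,0],0,0],[[0,0,0],0,0]]' >/dev/null; python3 st.py; for i in 1 2 ; do python3 -m pendant '[[[0,0,-0.02],0,0],[[0,0,0],0,0],[[0,0,0],0,0]]' >/dev/null; python3 st.py; done
python3 - <<'E'
from h import *
im,d=env.get_image("scene");im=im[:,:,::-1].copy();crop("s",im,200,110,160,130,4.5,"pics/s10.png")
E
```

```text
t26.42 jigx -0.1499 y -0.0782 z 0.0664  Fx 0.2 Fy -0.2 Fz 5.5 w 0.0002
t26.67 jigx -0.1499 y -0.0783 z 0.0659  Fx 0.3 Fy 0.1 Fz 7.3 w 0.0004
t26.92 jigx -0.1499 y -0.0783 z 0.0654  Fx -0.1 Fy -0.3 Fz 7.6 w -0.0006
```

View pics/s10.png

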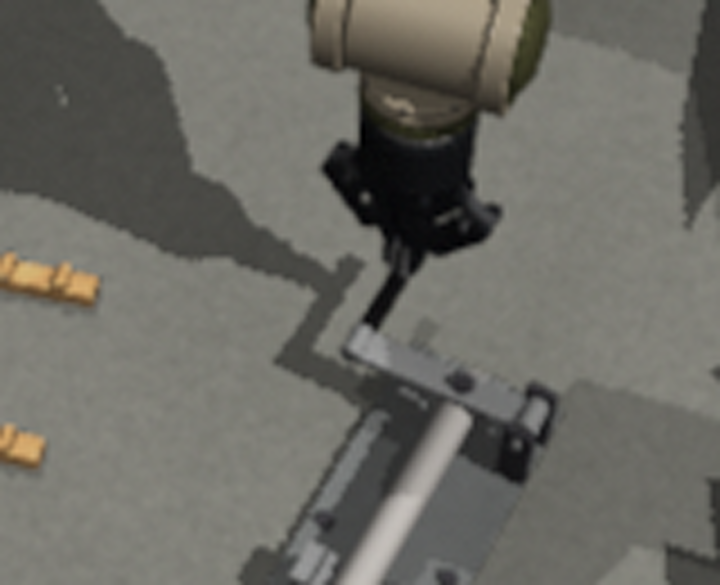

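```bash
python3 -m pendant '[[[0,0,-0.015],0,0],[[0,0,0],0,0],[[0,0,0],0,0]]' >/dev/null; for i in 1 2 3 4; do python3 -m pendant '[[[0,0,0],0,0]]' >/dev/null; python3 st.py; done
```

```text
t27.30 jigx -0.1499 y -0.0783 z 0.0650  Fx -0.7 Fy -0.3 Fz 7.6 w 0.0001
t27.38 jigx -0.1499 y -0.0783 z 0.0649  Fx -0.3 Fy 0.5 Fz 8.3 w -0.0003
t27.47 jigx -0.1499 y -0.0783 z 0.0649  Fx -0.7 Fy -1.3 Fz 7.4 w -0.0000
t27.55 jigx -0.1499 y -0.0783 z 0.0649  Fx -1.0 Fy 0.1 Fz 8.6 w -0.0001
```

```bash
python3 -m pendant '[[[0,0,-0.015],0,0],[[0,0,0],0,0],[[0,0,0],0,0]]' >/dev/null; for i in 1 2 3 4; do python3 -m pendant '[[[0,0,0],0,0]]' >/dev/null; python3 st.py; done
```

```text
t27.88 jigx -0.1499 y -0.0783 z 0.0645  Fx -1.7 Fy -0.9 Fz 7.4 w -0.0001
t27.97 jigx -0.1499 y -0.0783 z 0.0645  Fx -0.1 Fy -0.2 Fz 7.7 w 0.0004
t28.05 jigx -0.1499 y -0.0783 z 0.0645  Fx -0.9 Fy 0.2 Fz 7.9 w -0.0001
t28.13 jigx -0.1499 y -0.0783 z 0.0645  Fx -0.9 Fy -1.2 Fz 8.3 w -0.0001
```

The press reads 8 N on average at about 12 mm past first pad contact. That works out to roughly 12–13 N on the pad, so I let go.

```bash
python3 -m pendant '[[[0,0,0.1],0,0],[[0,0,0.5],0,0],[[0,0,1],0,0],[[0,0,1],0,0],[[0,0,1],0,0],[[0,-0.8,1],0,0],[[0,-1,1],0,0],[[0,-1,0],0,0],[[0,-1,0],0,0],[[0,-1,0],0,0],[[0,0,0],0,0],[[0,0,0],0,0]]' >/dev/null; python3 st.py
python3 - <<'E'
from h import *
im,d=env.get_image("scene");im=im[:,:,::-1].copy();crop("s",im,210,150,140,165,3.5,"pics/s11.png")
cv2.imwrite("pics/scene11.png",im)
im,d=env.get_image("top");im=im[:,:,::-1].copy();cv2.imwrite("pics/top11.png",im);crop("s",im,160,80,110,170,3.5,"pics/t11.png")
P=cloud("top",d);th=np.radians(-13.5);c,s=np.cos(th),np.sin(th);R=np.array([[c,-s],[s,c]])
L=(P[...,:2]-[.603,.124])@R
m=(abs(L[...,0]+.08)<.008)&(L[...,1]>-.075)&(L[...,1]<.035)&(P[...,2]>.05)&(P[...,2]<.1)
print(m.sum(),np.polyfit(L[m][:,1],P[m][:,2],1), np.median(P[m][:,2]))
E
```

```text
t29.13 jigx -0.1166 y -0.2189 z 0.2312  Fx -0.4 Fy -0.3 Fz -0.8 w 0.0003
223 [0.04793588 0.06468207] 0.06343290996215094
```

View pics/s11.png

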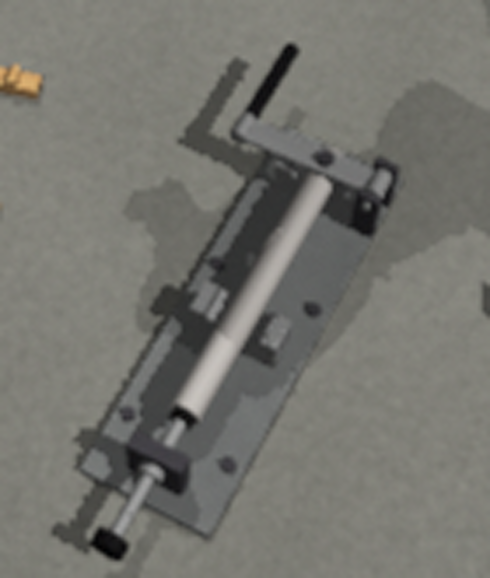

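View pics/t11.png

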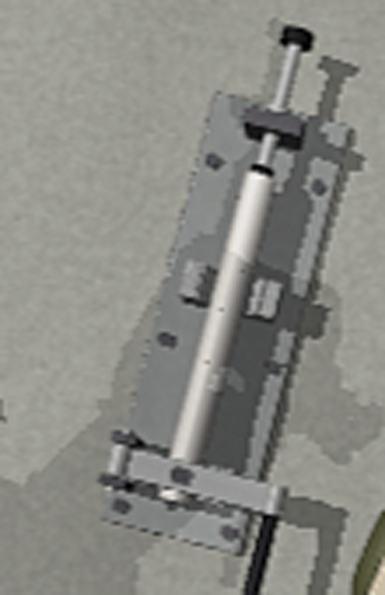

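View pics/top11.png

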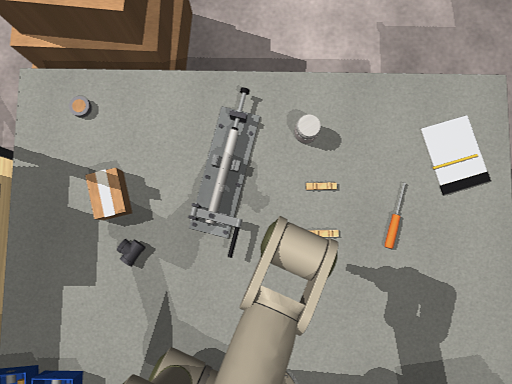

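```bash
python3 -c "
from rig import env;print(env.close_job())"
```

```text
the job is handed in; nothing more can be done
None
```

The pipe is in both V-blocks, pressed home against the stop and clamped by the strap. I handed the job in at about 29 s; it reports no verdict, so everything below is from my own checks.

**What I did**
- **Laying:** I gripped the pipe on its rest and lowered it until I felt contact. The upward push peaked at about 4 N when I opened the jaws.
- **Stop:** I slid the pipe along with a light grip and felt the tip yield, then go solid. The push ended at about 11 N, of which roughly 2 N was sliding friction, with no further travel.
- **Strap:** I pinched the handle and swung it over. Then I pressed it straight down with closed fingers to about 8 N and let go.

**Last checks**
- **Pipe:** in both pictures it sits in the Vs in line with the screw, with its end against the rubber tip. I could not measure the contact force there after letting go.
- **Strap:** it lies across the pipe at about -0.03 to -0.05 rad, just past level. The handle height gave -0.03; the depth picture gave -0.05.
- **Pad:** I estimate about 12–15 N, the upper part of the right range. That is worked out from the travel and push, not measured directly.
- **Press:** the average was at the bottom edge of the 8–11 N window (single readings 7.4–8.6 N). I stopped there because the pad was close to its solid limit.
- **Other things:** the tin, tee, carton and screwdriver look unmoved in the top view.
- **Disagreement:** the two cameras differed by about 2–3 mm sideways on the jig and the pipe. Contact forces settled the final positions.

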